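Hang the spice rack on its two studs and put the jar in it

ROBOT

A 6-joint arm with a two-finger parallel gripper is mounted at the origin on a cart in front of the work surface, level with it; the furniture and walls round the work are solid. World frame = base frame: x ahead of the robot, y to its left, z up, the work surface at z = 0. Lengths are in m, angles in rad, forces in N, time in s.
With the tool pointing down it reaches from about 0.35 to 0.775 m from the base axis. Payload 7.3 kg.
Tool frame: the origin (TCP) lies on the centre line of the jaws, within the pads' length; the fingertips stand 17 mm ahead of it and the grasp point (between the pads) lies 2 mm behind it (robot.tip_extent is the distance from the TCP to the fingertips, in m); z points along the fingers, y is the line along which they close (so a half turn about z gives the same grasp; the last joint's range is limited). The gripper opens to 92 mm and grips with 3 to 60 N. Pads are 19 mm wide; open, the fingers measure 130 mm over their backs; the gripper's body (75 mm by 190 mm) begins 47 mm behind the grasp point.
Start: joints at [-1.281, 0.342, 1.524, -0, 1.275, -0.146], TCP at [0.222, -0.476, 0.244] pointing down, gripper open.
Joint ranges: [-2.53, 2.53], [-0.77, 2.02], [0.04, 2.7], [-1, 4.14], [0.28, 2.66], [-3.11, 3.11]. Speed limits (rad/s): [2.57, 2.57, 3.14, 3.14, 3.14, 3.14].

INTERFACE

Orientations are given as [roll, pitch, yaw] about the fixed x, y, z axes, in that order (R = Rz(yaw) Ry(pitch) Rx(roll)).
In Python, from cell import robot gives the robot as it stands.
- The arm moves only by the tool step_arm, never from a script. Its argument "motion" is a list of rows, each a list of 2 entries, a list of its own where there are three numbers: the shift along the tool's x, y, z in units of 60 mm (1.0 is 60 mm), then the turn about the tool's z in rad. In form: [[[x, y, z], spin], ...]. A call has 1 to 10 rows; each row is the pose to reach, as a shift and turn from the pose commanded when the call began, along the tool's axes at that moment; what a row does not reach only later rows make up. A row lasts 1/8 s, in which the tool goes at most 62.5 mm and 10.7 degrees, less where a joint would pass 70% of its speed; a pose out of reach is approached as far as the arm can. A call with a gripper value outside its range is refused whole. "hand" is the closure in counts, from 0 (fully open) to 255 (shut), set as the call begins (left out, the last holds). The fingers move at their own pace and stop on an object; "squeeze" is the grip in N (left out, the last holds). Time passes only in rows, so rows that repeat a pose let the fingers close. It gives the time, the measured TCP pose, the force, the opening and the grip force at its end, in the units of the state.
- robot.observe(): the state, without advancing time (a new reading comes with each control period).
- robot.read_camera(name): name is "scene" or "top" or "wrist"; returns a dict with "pixels" (400x640x3 uint8, red, green, blue), "intrinsics" (3x3 intrinsics, pixels), "xyz" and "rotation" of the camera in the world; the wrist camera has in their place "T_tool_cam" (4x4, takes a point from camera to tool coordinates, whose origin is the TCP and whose axes are the flange's). Camera axes: x right, y up, looking along -z (the intrinsics and any distortion apply to the point x, -y, -z); pixel columns grow to the right and rows downward; lengths in m; the calibration is good to about 2 mm. The wrist camera is an equidistant fisheye: a pixel r from the principal point sees the ray r / f radians off the axis. A picture is of the moment at which its call begins: read the wrist's pose just before it. There is no depth.
- robot.hand_in(): hands the job in; it is judged then, once.
The state is a dict: "time": time; "qpos": joint angles; "qvel": joint speeds; "joint_efforts": joint torques, N m; "tool_pos": TCP position; "tool_rot": TCP orientation; "contact_force": force on the tool from outside, world axes, zero at the start; "torque": the same for the moment, N m; "opening": finger opening in m; "grip_force": force on a finger pad.
Only numpy, scipy, OpenCV 4.12 (cv2) and the standard library are available. Lean on these libraries where they do the work, as an engineer would, in place of code of your own. Each camera call takes 0.05 s, during which the arm holds its last target. There are 200 camera calls.

TASK

Put the white spice rack back up on its wooden stand: fit both keyholes in its back over the two steel stud heads, push it back against the board and let it down until it hangs level on both studs by itself. Go gently and find the studs by feel or by eye, because the board is clamped a little higher or lower each time; never push hard against the stud heads or the stand. Then stand the spice jar upright in the hanging rack, and leave the mug and the pepper mill where they are.

Things in the scene. Friction and masses are not known exactly. Their poses are not given: they have to be found in the camera images.
- stand: Fixed rack stand: wooden foot 110 x 230 x 18 mm (x -40 to +70), two steel rods (12 mm thick, at x = 24, y = +-98, tops at z = 198) and, clamped to them, an upright wooden board 230 wide, 86 high, 14 thick. Origin: on the worktop, below the middle of the board's front face; x into the board (its face is the plane x = 0), away from the robot at yaw 0; y along it to the left, z up.
- stand_mid (a point): Point on the board's face, 138 mm above the stand's origin, midway between the studs when they are at mid range. The board is clamped at a height that is NOT reported: both studs' axes lie at one height, 118 to 158 mm above the worktop. The board's top edge is 16 mm above the axes, its lower edge 70 mm below. It is held firmly and does not give. Axes as the stand's.
- stand_left (a point): Point on the board's face at y = +60 mm, z = 138 mm of the stand; the left stud stands on the vertical line through it (height not reported, see stand_mid), the right one at y = -60. Each stud points to -x: neck 6 mm thick, 10 mm long, then a round head 14 mm across, 4 mm thick, its edge rounded; the head's flat end is 14 mm in front of the face. Axes as the stand's.
- rack: Loose white L-shaped spice rack, 0.28 to 0.46 kg, standing on its tray: back plate 190 wide, 118 high, 8 mm thick, tray in front (towards -x). Origin: bottom edge, middle, rear face of the plate; x out of the rear face (plate fills x = -8 to 0), y along the plate to the left, z up. The plate's top edge is free: pinch it from above, fingers closing along x.
- keyhole_left (a point): Centre of the left keyhole's entry on the rear face: y = +60, z = 56 mm of the rack (right one at y = -60). Entry: eight-sided, 18 mm across, only here a stud head passes. From it a 9 mm slot runs straight up to its end at z = 74. Once the rear face meets the board, lowering by about 15 mm seats it: stud axes then at z = 71, play 1.5 mm to each side, 2 mm front to back.
- tray_mid (a point): Centre of the tray's floor (top of it): x = -40, y = 0, z = 6 mm of the rack. The tray is inside 64 mm deep (x = -72 to -8) and 178 mm wide (y = -89 to +89), floor 6 mm thick, front and end walls up to z = 26 mm (front wall bare wood). Axes as the rack's.
- spice_jar: Loose spice jar with a red cap, 0.09 to 0.18 kg, standing upright: 45 mm across, 106 mm high, cap from 85 mm up, 45 mm across. Origin: centre of its underside, z up. Grip it from above across the cap.
- mug: Loose white mug with dark dots, 82 mm across, 91 mm high, a bystander. Origin near the middle of its underside, z up.
- mill: Loose dark wooden pepper mill, 58 mm across, 170 mm high, a bystander. Origin: centre of its underside, z up.
Mind the look-alikes: they are no part of the job. Several things have the shape of the rack; the one meant has the colours described above.

How it is judged:
On the way:
1. the rack hangs level on both studs against the board, let go by the fingers (x of rack in the frame of stand between -0.007 and 0.004 m and y of rack in the frame of stand between -0.006 and 0.006 m and z of rack in the frame of stand between 0.04 and 0.094 m and angle between the z axis of rack and the z axis of stand, either way round below 0.06 rad and angle between the y axis of rack and the y axis of stand, either way round below 0.05 rad and contact force between rack and stand above 1 N and contact force between the fingers and rack below 0.3 N and linear speed of rack below 0.02 m/s), for 0.2 s.
At the end, for the whole second after the job is handed in: The rack hangs on both studs at rest, let go: bottom edge within 7 mm of the board's face, middle within 6 mm of the stand's, upright within 0.06 and level within 0.05 rad, 40 to 94 mm off the worktop; the spice jar stands (within 0.1 rad) on its tray floor, at rest (all of step 1 and x of spice_jar in the frame of rack between -0.056 and -0.024 m and y of spice_jar in the frame of rack between -0.072 and 0.072 m and z of spice_jar in the frame of rack between 0.001 and 0.012 m and angle between spice_jar's own z axis and vertical below 0.1 rad and contact force between spice_jar and rack above 0.3 N and linear speed of spice_jar below 0.02 m/s); the robot touches nothing.
It fails at once if the rack is pressed against the stand with more than 40 N (contact force between rack and stand above 40 N).
It fails at once if the held rack is pushed against the ends of the stud heads (its rear face still 11.5 mm or more in front of the board) with more than 22 N (contact force between rack and stand above 22 N and x of rack in the frame of stand below -0.0115 m and contact force between the fingers and rack above 1 N).
It fails at once if the arm or fingers push the stand with more than 40 N (contact force between any of the arm, the fingers and stand above 40 N).
It fails at once if the mug or the pepper mill is shoved (more than 25 mm) or tipped (distance of any of mug, mill from where it was at the start of the episode above 0.025 m or angle between any of mug, mill's own z axis and vertical above 0.35 rad).
It also fails if it takes over 69 s, if anything falls off the work surface, if the arm or the gripper's body presses on something with over 40 N, if the wrist force passes 120 N, or if a joint passes its speed limit or range.

## Working session

There is one attempt and no reset: what is moved stays moved. The work goes in short steps, Python scripts to look and compute and a tool call to move; the robot and the scene stay as the last step left them, time stands still between calls to the robot, and variables do not carry over. Pictures are saved under pics/ and viewed, at most 10 in all, crops included, and the job is handed in when it is done.

Besides the shell and the picture viewer there is one more tool, called after "Call:" by a JSON object that holds its "name" and its "arguments", one argument or row to a line. step_arm: Moves the arm, as the interface text tells. Its arguments: {"type":"object","properties":{"motion":{"type":"array"},"hand":{"type":"number"},"squeeze":{"type":"number"}},"required":["motion"]}

```bash
ls; mkdir -p pics; cat > h.py <<'E'
import numpy as np, cv2
from cell import robot
from scipy.spatial.transform import Rotation as R
def snap(n,f):
    c=robot.read_camera(n); cv2.imwrite('pics/'+f,c['pixels'][:,:,::-1]); np.save('pics/'+f+'.npy',c,allow_pickle=True); return c
def load(f): return np.load('pics/'+f+'.npy',allow_pickle=True).item()
def ray(c,u,v):
    K=c['intrinsics']; d=np.array([(u-K[0,2])/K[0,0],-(v-K[1,2])/K[1,1],-1.]); return c['xyz'],np.array(c['rotation'])@d
def onz(c,u,v,z):
    o,d=ray(c,u,v); return np.array(o)+d*(z-o[2])/d[2]
def proj(c,p):
    K=c['intrinsics']; q=np.array(c['rotation']).T@(np.array(p)-c['xyz']); return K[0,0]*q[0]/-q[2]+K[0,2],K[1,1]*-q[1]/-q[2]+K[1,2]
def tri(c1,p1,c2,p2):
    o1,d1=ray(c1,*p1);o2,d2=ray(c2,*p2);A=np.c_[d1,-d2];s=np.linalg.lstsq(A,np.array(o2)-o1,rcond=None)[0]
    a=o1+d1*s[0];b=o2+d2*s[1];return (a+b)/2,np.linalg.norm(a-b)
E
python3 - <<'E'
from h import *
s=robot.observe();print(s)
for n in('scene','top'):
    c=snap(n,n+'0.png');print(n,c['intrinsics'],c['xyz'],c['rotation'],c.keys())
E
```

```text
pics
{'time': 0.0, 'qpos': array([-1.28098170e+00,  3.42709467e-01,  1.52500883e+00, -1.87448262e-05,
        1.27538386e+00, -1.46021125e-01]), 'qvel': array([-0.00042754, -0.0013896 , -0.00152937, -0.00051145,  0.0008023 ,
       -0.00078862]), 'joint_efforts': array([ 1.61510903e-03, -4.31240737e+01, -2.44217867e+01,  7.18661863e-02,
        5.58653427e-02, -1.05754079e-04]), 'tool_pos': array([ 0.22153529, -0.47555654,  0.24305468]), 'tool_rot': array([-3.14009661e+00, -2.01902310e-04,  4.35841069e-01]), 'contact_force': array([-0.63941268,  0.41544692, -0.15205694]), 'torque': array([-0.00963822,  0.03357696, -0.01311644]), 'grip_force': 0.0, 'opening': 0.09169491573374616}
scene [[437.96949254   0.         313.59090333]
 [  0.         437.96949254 196.29684145]
 [  0.           0.           1.        ]] [-0.42645133  0.81013022  0.62125536] [ 1.14516601 -0.01703719 -2.17351406] dict_keys(['pixels', 'intrinsics', 'xyz', 'rotation'])
top [[391.50841936   0.         317.86139707]
 [  0.         391.50841936 200.27808182]
 [  0.           0.           1.        ]] [0.3780672  0.11642785 1.20080921] [ 0.13165981  0.01736845 -1.54781664] dict_keys(['pixels', 'intrinsics', 'xyz', 'rotation'])
```

```bash
sed -i "s/c=robot.read_camera(n);/c=robot.read_camera(n); c['rotation']=R.from_euler('xyz',c['rotation']).as_matrix() if 'rotation' in c else None;/" h.py
python3 - <<'E'
from h import *
for n in('scene','top'):
    c=snap(n,n+'1.png')
E
```

```text
(no output)
```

View pics/scene0.png

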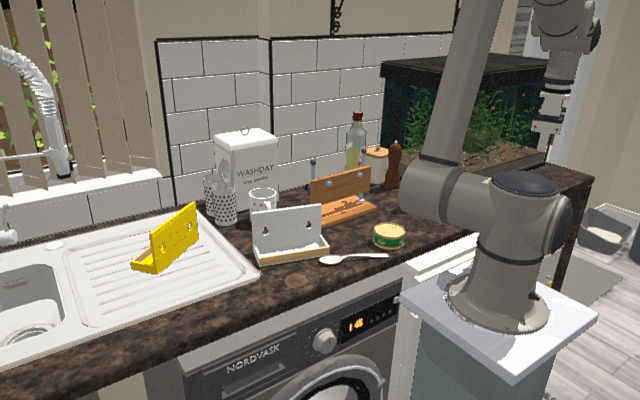

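View pics/top0.png

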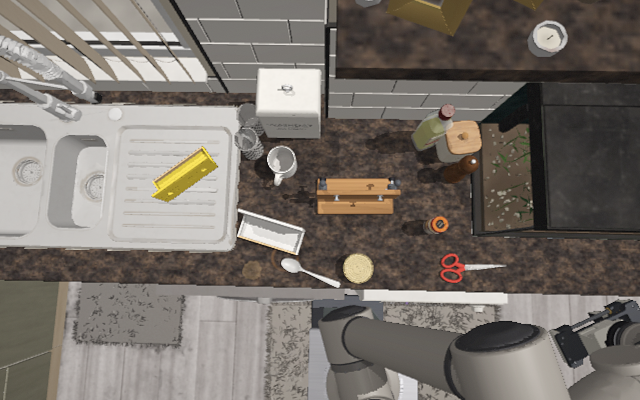

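```bash
python3 - <<'E'
from h import *
t=cv2.imread('pics/top1.png')[145:255,230:475]; s=cv2.imread('pics/scene1.png')[160:280,235:435]
t=cv2.resize(t,None,fx=3,fy=3,interpolation=cv2.INTER_CUBIC)
s=cv2.resize(s,None,fx=2.2,fy=2.2,interpolation=cv2.INTER_CUBIC)
o=np.zeros((600,740,3),np.uint8);o[:330,:735]=t;o[331:331+264,:440]=s
cv2.imwrite('pics/crop1.png',o)
E
```

```text
(no output)
```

View pics/crop1.png

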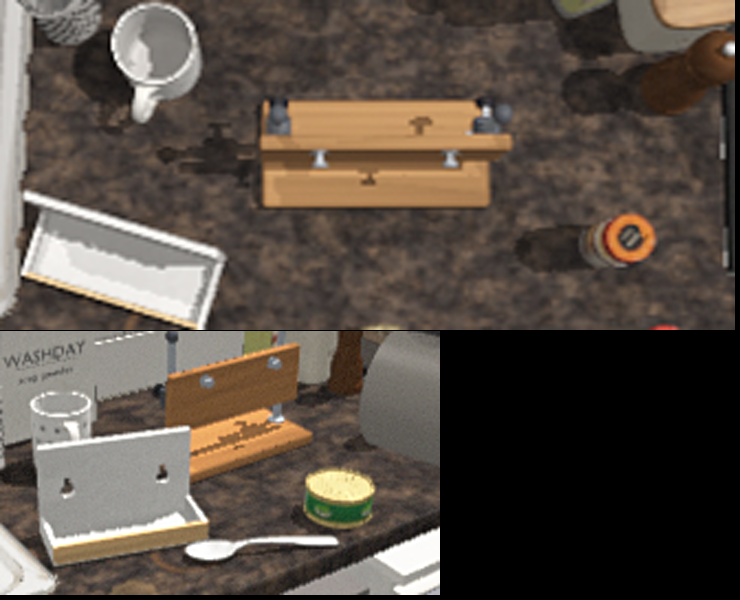

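```bash
python3 - <<'E'
from h import *
T=load('top1.png');S=load('scene1.png')
ct=lambda a,b:(230+a/3,145+b/3); cs=lambda a,b:(235+a/2.2,160+(b-331)/2.2)
for n,a,b in(('nl',264,207),('nr',489,208),('fl',263,99)):print(n,onz(T,*ct(a,b),.018).round(4))
for n,a,b in(('L',(320,159),(206,381)),('R',(452,159),(275,362))):print('stud',n,tri(T,ct(*a),S,cs(*b)))
for n,a,b in(('L',(26,196),(38,440)),('R',(223,252),(188,428))):print('rack top',n,tri(T,ct(*a),S,cs(*b)),onz(T,*ct(*a),.118).round(4))
for n,a in(('jar',(633,239)),):print(n,onz(T,*ct(*a),.106).round(4))
g=onz(T,*ct(155,55),.091);print('mug',g, 'mill',onz(T,*ct(728,50),.17))
E
```

```text
nl [0.4922 0.1392 0.018 ]
nr [ 0.4961 -0.0876  0.018 ]
fl [0.6032 0.1428 0.018 ]
stud L (array([0.52846258, 0.08727999, 0.12365129]), np.float64(0.0023489391713141295))
stud R (array([ 0.53055675, -0.03462618,  0.12497266]), np.float64(0.0015766643900298996))
rack top L (array([0.48854796, 0.35916907, 0.12332975]), np.float64(0.0034331365395982747)) [0.4881 0.3589 0.118 ]
rack top R (array([0.44204965, 0.17637506, 0.11092229]), np.float64(0.004837200354566737)) [0.4401 0.1741 0.118 ]
jar [ 0.4612 -0.2055  0.106 ]
mug [0.63048107 0.24655024 0.091     ] mill [ 0.62677289 -0.2738644   0.17      ]
```

```bash
cat >> h.py <<'E'
def to(x,y,z,yaw):
    s=robot.observe(); M=R.from_euler('xyz',s['tool_rot']).as_matrix(); d=M.T@(np.array([x,y,z])-s['tool_pos'])
    w=(yaw-s['tool_rot'][2]+np.pi)%(2*np.pi)-np.pi
    print('shift',(d/.06).round(3),'spin',round(-w,3),'rows',np.linalg.norm(d)/.0625,abs(w)/.187)
E
python3 - <<'E'
from h import *
to(.40,0,.30,1.59)
c=robot.read_camera('wrist');print(c['T_tool_cam'].round(3),c['intrinsics'],c.keys())
E
```

```text
shift [ 6.043 -5.933 -0.938] spin -1.154 rows 8.179621705185308 6.172399157252562
[[ 0.     0.965  0.263  0.07 ]
 [ 1.    -0.001  0.001 -0.001]
 [ 0.001  0.263 -0.965 -0.142]
 [ 0.     0.     0.     1.   ]] [[309.70691629   0.         323.56793281]
 [  0.         309.70691629 196.90345957]
 [  0.           0.           1.        ]] dict_keys(['pixels', 'intrinsics', 'T_tool_cam'])
```

Call:
{"name": "step_arm", "arguments": {
  "motion": [
    [[6.04, -5.93, -0.94], -1.15],
    [[6.04, -5.93, -0.94], -1.15],
    [[6.04, -5.93, -0.94], -1.15],
    [[6.04, -5.93, -0.94], -1.15],
    [[6.04, -5.93, -0.94], -1.15],
    [[6.04, -5.93, -0.94], -1.15],
    [[6.04, -5.93, -0.94], -1.15],
    [[6.04, -5.93, -0.94], -1.15],
    [[6.04, -5.93, -0.94], -1.15],
    [[6.04, -5.93, -0.94], -1.15]
  ]
}}

```text
time: 1.5
tool_pos: [0.3999, -0.0002, 0.2999]
tool_rot: [-3.141, 0.001, 1.588]
contact_force: [-0.2, -0.4, 0.3]
opening: 0.0915
grip_force: 0.0
```

```bash
cat >> h.py <<'E'
def wsnap(f):
    s=robot.observe(); c=robot.read_camera('wrist'); cv2.imwrite('pics/'+f,c['pixels'][:,:,::-1])
    T=np.eye(4);T[:3,:3]=R.from_euler('xyz',s['tool_rot']).as_matrix();T[:3,3]=s['tool_pos'];c['T']=T@c['T_tool_cam'];np.save('pics/'+f+'.npy',c,allow_pickle=True);return c
def wray(c,u,v):
    K=c['intrinsics'];a=np.array([u-K[0,2],v-K[1,2]])/K[0,0];r=np.hypot(*a);k=np.sin(r)/r
    return c['T'][:3,3],c['T'][:3,:3]@np.array([a[0]*k,-a[1]*k,-np.cos(r)])
def wonz(c,u,v,z):
    o,d=wray(c,u,v);return o+d*(z-o[2])/d[2]
E
python3 - <<'E'
from h import *
print(robot.observe()['tool_pos'],robot.observe()['tool_rot']);wsnap('w1.png')
E
```

```text
[ 3.99886576e-01 -1.84620256e-04  2.99942590e-01] [-3.14115521e+00  5.29428536e-04  1.58781524e+00]
```

View pics/w1.png

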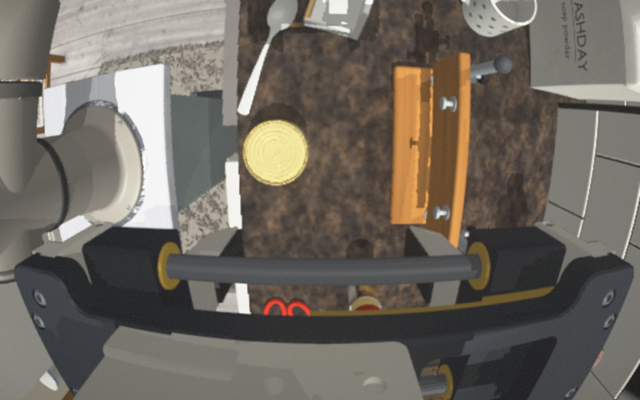

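```bash
python3 - <<'E'
from h import *
c=load('w1.png');T=load('top1.png');S=load('scene1.png')
def blob(f,x0,y0,x1,y1):
    im=cv2.imread('pics/'+f)[y0:y1,x0:x1].astype(int);m=(im.max(2)-im.min(2)<45)&(im.max(2)>90)
    n,l,st,ce=cv2.connectedComponentsWithStats(m.astype(np.uint8));i=1+st[1:,4].argmax();return ce[i]+[x0,y0],st[i]
for nm,a,b,d in(('L',(434,92,460,116),(330,190,343,204),(322,176,336,190)),('R',(428,202,454,224),(374,190,387,204),(353,167,367,181))):
    w=blob('w1.png',*a);t=blob('top1.png',*b);s=blob('scene1.png',*d);print(nm,w,t,s)
    rs=[wray(c,*w[0]),ray(T,*t[0]),ray(S,*s[0])]
    A=np.zeros((3,3));B=np.zeros(3)
    for sel in((0,1),(0,2),(1,2),(0,1,2)):
        A=0;B=0
        for i in sel:
            o,v=rs[i];v=v/np.linalg.norm(v);P=np.eye(3)-np.outer(v,v);A=A+P;B=B+P@np.array(o)
        print(sel,np.linalg.solve(A,B).round(4))
    for z in(.12,.125,.13):print(z,wonz(c,*w[0],z).round(4))
print([wonz(c,u,v,.018).round(4) for u,v in((394,66),(391,223))])
# board top edge front corner
E
```

```text
L (array([448.21686747, 103.13253012]), array([  5,   3,  19,  18, 249], dtype=int32)) (array([336.31034483, 197.51724138]), array([ 3,  5,  8,  6, 29], dtype=int32)) (array([328.76923077, 182.35897436]), array([ 4,  3,  7,  7, 39], dtype=int32))
(0, 1) [0.5275 0.0889 0.1313]
(0, 2) [0.5283 0.0898 0.126 ]
(1, 2) [0.529  0.0876 0.1248]
(0, 1, 2) [0.5288 0.0888 0.1256]
0.12 [0.5318 0.091  0.12  ]
0.125 [0.5297 0.0906 0.125 ]
0.13 [0.5276 0.0903 0.13  ]
R (array([441.40789474, 212.01315789]), array([  4,   2,  19,  17, 228], dtype=int32)) (array([379.96666667, 197.66666667]), array([ 3,  5,  7,  6, 30], dtype=int32)) (array([359.13888889, 174.11111111]), array([ 3,  4,  7,  7, 36], dtype=int32))
(0, 1) [ 0.5319 -0.032   0.1243]
(0, 2) [ 0.532  -0.0306  0.1254]
(1, 2) [ 0.5316 -0.0325  0.125 ]
(0, 1, 2) [ 0.5319 -0.0317  0.1251]
0.12 [ 0.5346 -0.0319  0.12  ]
0.125 [ 0.5325 -0.0303  0.125 ]
0.13 [ 0.5304 -0.0287  0.13  ]
[array([0.4925, 0.1429, 0.018 ]), array([ 0.4998, -0.0824,  0.018 ])]
```

```bash
python3 - <<'E'
from h import *
to(.464,.2665,.22,1.317)
E
```

```text
shift [4.442 1.141 1.327] spin 0.269 rows 4.583384217838629 1.4386914047043573
```

Call:
{"name": "step_arm", "arguments": {
  "motion": [
    [[4.44, 1.14, 1.33], 0.27],
    [[4.44, 1.14, 1.33], 0.27],
    [[4.44, 1.14, 1.33], 0.27],
    [[4.44, 1.14, 1.33], 0.27],
    [[4.44, 1.14, 1.33], 0.27],
    [[4.44, 1.14, 1.33], 0.27],
    [[4.44, 1.14, 1.33], 0.27]
  ]
}}

```text
time: 2.42
tool_pos: [0.4648, 0.265, 0.22]
tool_rot: [-3.141, 0.001, 1.314]
contact_force: [0.8, -0.3, -0.3]
opening: 0.092
grip_force: 0.0
```

```bash
python3 - <<'E'
from h import *
print(robot.observe()['tool_pos'],robot.observe()['tool_rot']);wsnap('w2.png')
E
```

```text
[0.46480733 0.26502581 0.22004226] [-3.14114710e+00  1.26069955e-03  1.31377631e+00]
```

View pics/w2.png

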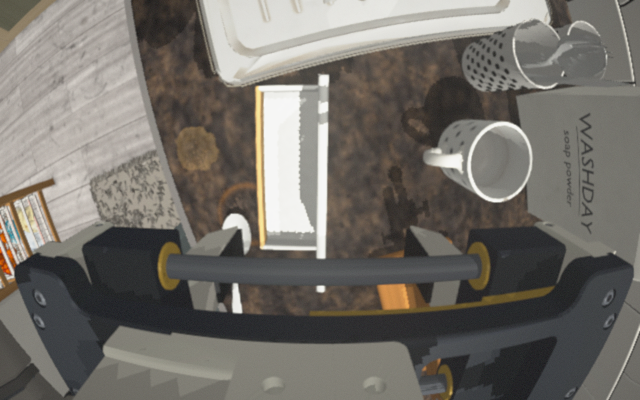

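```bash
python3 - <<'E'
from h import *
c=load('w2.png')
P=[wonz(c,u,v,.118) for u,v in((323.5,74.5),(321.5,291.5))];print(P,np.linalg.norm(P[0]-P[1]));d=P[0]-P[1];print('yaw',np.arctan2(-d[0],d[1]),(P[0]+P[1])/2)
m=(P[0]+P[1])/2;to(m[0],m[1],.111,np.arctan2(-d[0],d[1])+np.pi/2)
E
```

```text
[array([0.48964463, 0.36476353, 0.118     ]), array([0.44001495, 0.18297218, 0.118     ])] 0.18844415204635304
yaw -0.26650917259071155 [0.46482979 0.27386785 0.118     ]
shift [ 0.144 -0.038  1.824] spin 0.009 rows 1.7572086914478449 0.048318188466263644
```

Call:
{"name": "step_arm", "arguments": {
  "motion": [
    [[0.09, -0.02, 1.0], 0],
    [[0.09, -0.02, 1.6], 0],
    [[0.09, -0.02, 1.82], 0],
    [[0.09, -0.02, 1.82], 0]
  ]
}}

```text
time: 2.98
tool_pos: [0.4651, 0.2716, 0.1116]
tool_rot: [3.141, 0.0, 1.314]
contact_force: [0.6, 0.1, 0.7]
opening: 0.0919
grip_force: 0.0
```

Call:
{"name": "step_arm", "arguments": {
  "motion": [
    [[0, 0, 0], 0],
    [[0, 0, 0], 0],
    [[0, 0, 0], 0],
    [[0, 0, 0], 0],
    [[0, 0, 0], 0],
    [[0, 0, 0], 0],
    [[0, 0, 0], 0],
    [[0, 0, 0], 0]
  ],
  "hand": 255,
  "squeeze": 50
}}

```text
time: 3.98
tool_pos: [0.4646, 0.2725, 0.111]
tool_rot: [-3.142, 0.0, 1.316]
contact_force: [0.4, 0.7, 1.2]
opening: 0.0164
grip_force: 0.0
```

Call:
{"name": "step_arm", "arguments": {
  "motion": [
    [[0, 0, 0], 0],
    [[0, 0, 0], 0],
    [[0, 0, 0], 0],
    [[0, 0, 0], 0]
  ]
}}

```text
time: 4.47
tool_pos: [0.4646, 0.2725, 0.111]
tool_rot: [-3.142, 0.0, 1.316]
contact_force: [0.1, 0.8, -2.2]
opening: 0.0077
grip_force: 50.0
```

```bash
python3 - <<'E'
from h import *
to(.485,.028,.20,1.598)
E
```

```text
shift [-3.857  1.357 -1.483] spin -0.282 rows 4.175415144927817 1.5093832300035306
```

Call:
{"name": "step_arm", "arguments": {
  "motion": [
    [[0, 0, -0.4], 0],
    [[0, 0, -0.9], 0],
    [[0, 0, -1.5], 0],
    [[0, 0, -1.5], 0],
    [[0, 0, -1.5], 0]
  ]
}}

```text
time: 5.1
tool_pos: [0.4637, 0.2721, 0.1995]
tool_rot: [-3.139, 0.002, 1.316]
contact_force: [-0.4, -0.4, -4.1]
opening: 0.0078
grip_force: 50.0
```

Call:
{"name": "step_arm", "arguments": {
  "motion": [
    [[-0.7, 0.2, 0], -0.1],
    [[-1.4, 0.45, 0], -0.2],
    [[-2.1, 0.7, 0], -0.28],
    [[-2.8, 0.95, 0], -0.28],
    [[-3.4, 1.2, 0], -0.28],
    [[-3.86, 1.36, 0], -0.28],
    [[-3.86, 1.36, 0], -0.28],
    [[-3.86, 1.36, 0], -0.28]
  ]
}}

```text
time: 6.1
tool_pos: [0.4844, 0.0282, 0.1999]
tool_rot: [-3.139, -0.001, 1.595]
contact_force: [-0.7, -0.2, -3.6]
opening: 0.0073
grip_force: 50.0
```

```bash
python3 - <<'E'
from h import *
print(robot.observe()['tool_pos'],robot.observe()['tool_rot'],robot.observe()['contact_force']);wsnap('w3.png')
a=snap('scene','s3.png');snap('top','t3.png')
o=np.zeros((600,640,3),np.uint8);o[:400]=cv2.imread('pics/w3.png');s=cv2.resize(cv2.imread('pics/s3.png')[155:255,250:410],None,fx=2,fy=2,interpolation=2);o[400:,:320]=s
s=cv2.resize(cv2.imread('pics/t3.png')[160:260,290:450],None,fx=2,fy=2,interpolation=2);o[400:,320:]=s
cv2.imwrite('pics/c3.png',o)
E
```

```text
[0.4843831  0.02824066 0.19986143] [-3.13901879e+00 -6.86651664e-04  1.59542770e+00] [-0.66302795 -0.16461274 -3.58734352]
```

View pics/c3.png

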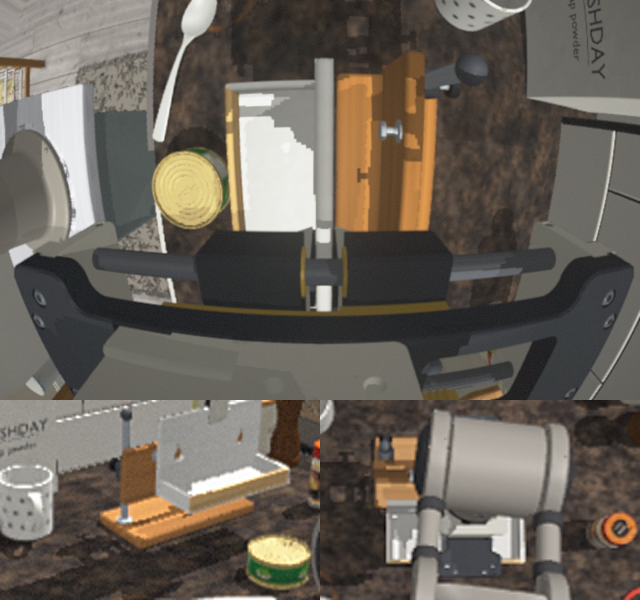

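```bash
python3 - <<'E'
from h import *
c=load('w3.png');im=cv2.imread('pics/w3.png').astype(int)
x0,y0,x1,y1=374,114,410,148
q=im[y0:y1,x0:x1];m=(q.max(2)-q.min(2)<45)&(q.max(2)>90);n,l,st,ce=cv2.connectedComponentsWithStats(m.astype(np.uint8));i=1+st[1:,4].argmax();print(ce[i]+[x0,y0],st[i])
ys,xs=np.where(l==i);
for x in sorted(set(xs)):print(x+x0,ys[xs==x].min()+y0,ys[xs==x].max()+y0,end='; ')
g=im[90,300:345].sum(1);print('\nrow90',list(zip(range(300,345),g)))
print('col324',list(zip(range(50,70),im[50:70,324].sum(1))))
z=.207
L=wonz(c,324.5,58,z);B=wonz(c,324,200,z);print('plate L end',L,B)
d=L-B;print('plate yaw',np.arctan2(-d[0],d[1]))
tp=c['T'];print([wonz(c,ce[i][0]+x0-5,ce[i][1]+y0,zz).round(4) for zz in(.12,.125,.13)])
E
```

```text
[390.73363431 130.74040632] [  4   4  26  27 443]
378 127 135; 379 123 139; 380 121 140; 381 120 140; 382 120 141; 383 120 141; 384 120 141; 385 121 140; 386 122 139; 387 125 136; 388 126 135; 389 126 135; 390 126 135; 391 126 135; 392 126 136; 393 126 136; 394 124 139; 395 120 142; 396 119 143; 397 119 143; 398 118 144; 399 118 142; 400 119 143; 401 121 141; 402 122 139; 403 127 134; 
row90 [(300, np.int64(390)), (301, np.int64(387)), (302, np.int64(389)), (303, np.int64(388)), (304, np.int64(392)), (305, np.int64(394)), (306, np.int64(391)), (307, np.int64(396)), (308, np.int64(395)), (309, np.int64(403)), (310, np.int64(402)), (311, np.int64(400)), (312, np.int64(394)), (313, np.int64(394)), (314, np.int64(378)), (315, np.int64(384)), (316, np.int64(399)), (317, np.int64(417)), (318, np.int64(441)), (319, np.int64(456)), (320, np.int64(472)), (321, np.int64(481)), (322, np.int64(492)), (323, np.int64(491)), (324, np.int64(499)), (325, np.int64(502)), (326, np.int64(512)), (327, np.int64(517)), (328, np.int64(506)), (329, np.int64(502)), (330, np.int64(490)), (331, np.int64(480)), 
[... 226 characters left out ...]
np.int64(391)), (343, np.int64(393)), (344, np.int64(386))]
col324 [(50, np.int64(146)), (51, np.int64(144)), (52, np.int64(129)), (53, np.int64(139)), (54, np.int64(134)), (55, np.int64(131)), (56, np.int64(138)), (57, np.int64(213)), (58, np.int64(351)), (59, np.int64(447)), (60, np.int64(474)), (61, np.int64(486)), (62, np.int64(489)), (63, np.int64(493)), (64, np.int64(497)), (65, np.int64(496)), (66, np.int64(500)), (67, np.int64(495)), (68, np.int64(501)), (69, np.int64(506))]
plate L end [0.48147381 0.12456077 0.207     ] [0.48284322 0.06161469 0.207     ]
plate yaw 0.021751864234519885
[array([0.5264, 0.09  , 0.12  ]), array([0.5254, 0.0902, 0.125 ]), array([0.5244, 0.0904, 0.13  ])]
```

Call:
{"name": "step_arm", "arguments": {
  "motion": [
    [[0, 0.2, 0.2], 0],
    [[0, 0.4, 0.33], 0],
    [[0, 0.5, 0.33], 0],
    [[0, 0.55, 0.33], 0],
    [[0, 0.55, 0.33], 0]
  ]
}}

```text
time: 6.88
tool_pos: [0.5183, 0.0286, 0.1814]
tool_rot: [3.141, 0.0, 1.596]
contact_force: [-0.3, 0.2, -3.7]
opening: 0.0076
grip_force: 50.0
```

```bash
python3 - <<'E'
from h import *
print(robot.observe()['tool_pos'],robot.observe()['tool_rot'],robot.observe()['contact_force']);wsnap('w4.png')
c=snap('scene','s4.png');snap('top','t4.png')
o=np.zeros((600,800,3),np.uint8);o[:,:400]=cv2.resize(cv2.imread('pics/w4.png')[40:190,300:400],None,fx=4,fy=4,interpolation=2)
o[:300,400:]=cv2.resize(cv2.imread('pics/s4.png')[160:235,300:400],None,fx=4,fy=4,interpolation=2)
o[300:,400:]=cv2.resize(cv2.imread('pics/t4.png')[165:240,310:410],None,fx=4,fy=4,interpolation=2)
cv2.imwrite('pics/c4.png',o)
E
```

```text
[0.51832373 0.02860746 0.18142359] [3.14134227e+00 1.77236054e-04 1.59581791e+00] [-0.27295148  0.18054276 -3.69518457]
```

View pics/c4.png

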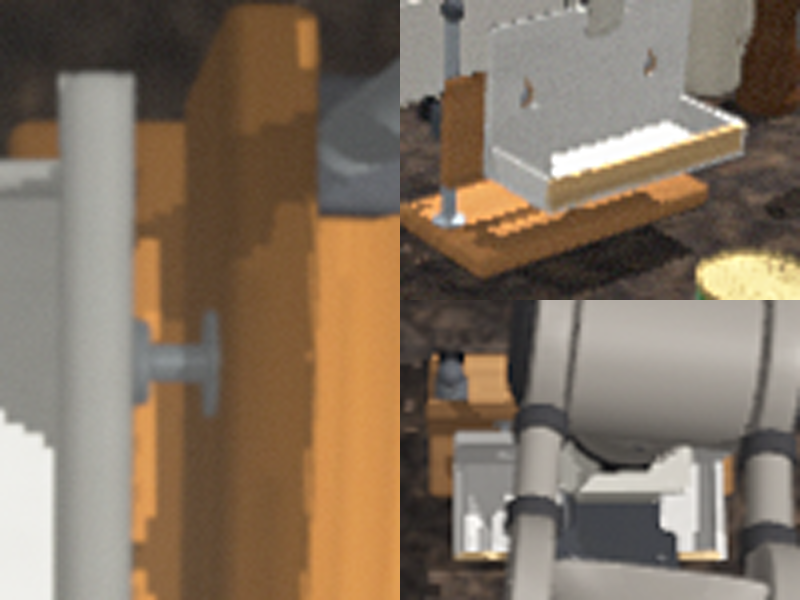

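Call:
{"name": "step_arm", "arguments": {
  "motion": [
    [[0, 0.02, 0.0], 0],
    [[0, 0.04, 0.0], 0],
    [[0, 0.05, 0.0], 0],
    [[0, 0.05, 0], 0]
  ]
}}

```text
time: 7.52
tool_pos: [0.5211, 0.0287, 0.1813]
tool_rot: [-3.142, 0.0, 1.596]
contact_force: [-0.1, 0.1, -3.9]
opening: 0.0078
grip_force: 50.0
```

Call:
{"name": "step_arm", "arguments": {
  "motion": [
    [[0, 0.01, 0.0], 0],
    [[0, 0.025, 0], 0],
    [[0, 0.025, 0], 0]
  ]
}}

```text
time: 7.9
tool_pos: [0.5227, 0.0287, 0.1813]
tool_rot: [3.142, 0.0, 1.596]
contact_force: [-1.2, -0.2, -4.1]
opening: 0.0074
grip_force: 50.0
```

Call:
{"name": "step_arm", "arguments": {
  "motion": [
    [[0, 0.01, 0.0], 0],
    [[0, 0.025, 0], 0],
    [[0, 0.025, 0], 0]
  ]
}}

```text
time: 8.28
tool_pos: [0.5242, 0.0288, 0.1813]
tool_rot: [3.141, 0.0, 1.596]
contact_force: [0.1, 0.2, -3.5]
opening: 0.0076
grip_force: 50.0
```

Call:
{"name": "step_arm", "arguments": {
  "motion": [
    [[0, 0.01, 0.0], 0],
    [[0, 0.025, 0], 0],
    [[0, 0.025, 0], 0]
  ]
}}

```text
time: 8.65
tool_pos: [0.5257, 0.0288, 0.1813]
tool_rot: [3.142, 0.0, 1.596]
contact_force: [-0.8, 0.3, -3.0]
opening: 0.0075
grip_force: 50.0
```

Call:
{"name": "step_arm", "arguments": {
  "motion": [
    [[0, 0.01, 0.0], 0],
    [[0, 0.02, 0], 0],
    [[0, 0.02, 0], 0]
  ]
}}

```text
time: 9.02
tool_pos: [0.5269, 0.0289, 0.1813]
tool_rot: [3.142, 0.0, 1.596]
contact_force: [-0.6, -1.1, -3.8]
opening: 0.0079
grip_force: 50.0
```

Call:
{"name": "step_arm", "arguments": {
  "motion": [
    [[0, 0.01, 0.0], 0],
    [[0, 0.02, 0], 0],
    [[0, 0.02, 0], 0]
  ]
}}

```text
time: 9.4
tool_pos: [0.5281, 0.0289, 0.1813]
tool_rot: [3.142, 0.0, 1.596]
contact_force: [-1.3, 0.9, -3.7]
opening: 0.0076
grip_force: 50.0
```

Call:
{"name": "step_arm", "arguments": {
  "motion": [
    [[0, 0.01, 0.0], 0],
    [[0, 0.02, 0], 0],
    [[0, 0.02, 0], 0]
  ]
}}

```text
time: 9.78
tool_pos: [0.5293, 0.0289, 0.1813]
tool_rot: [3.142, 0.0, 1.596]
contact_force: [-0.0, -0.2, -3.8]
opening: 0.0075
grip_force: 50.0
```

Call:
{"name": "step_arm", "arguments": {
  "motion": [
    [[0, 0.01, 0.0], 0],
    [[0, 0.02, 0], 0],
    [[0, 0.02, 0], 0]
  ]
}}

```text
time: 10.15
tool_pos: [0.5305, 0.0289, 0.1813]
tool_rot: [3.141, 0.0, 1.596]
contact_force: [-0.5, -0.1, -3.6]
opening: 0.0077
grip_force: 50.0
```

Call:
{"name": "step_arm", "arguments": {
  "motion": [
    [[0, 0.01, 0.0], 0],
    [[0, 0.02, 0], 0],
    [[0, 0.02, 0], 0]
  ]
}}

```text
time: 10.52
tool_pos: [0.5316, 0.029, 0.1813]
tool_rot: [3.142, 0.0, 1.596]
contact_force: [-0.8, 0.4, -4.3]
opening: 0.0076
grip_force: 50.0
```

Call:
{"name": "step_arm", "arguments": {
  "motion": [
    [[0, 0.01, 0.0], 0],
    [[0, 0.02, 0], 0],
    [[0, 0.02, 0], 0]
  ]
}}

```text
time: 10.9
tool_pos: [0.5328, 0.029, 0.1813]
tool_rot: [-3.141, 0.0, 1.596]
contact_force: [-1.1, -0.5, -3.8]
opening: 0.0076
grip_force: 50.0
```

```bash
python3 - <<'E'
from h import *
wsnap('w5.png');snap('scene','s5.png')
o=np.zeros((600,800,3),np.uint8);o[:,:400]=cv2.resize(cv2.imread('pics/w5.png')[40:190,300:400],None,fx=4,fy=4,interpolation=2)
o[:450,400:]=cv2.resize(cv2.imread('pics/s5.png')[165:210,320:360],(400,450),interpolation=2)
cv2.imwrite('pics/c5.png',o)
E
```

```text
(no output)
```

View pics/c5.png

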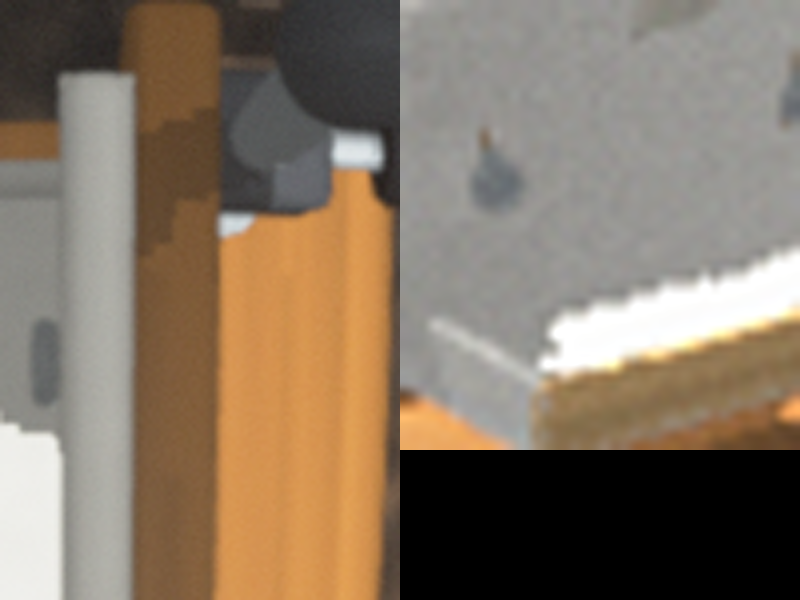

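Call:
{"name": "step_arm", "arguments": {
  "motion": [
    [[0, 0.01, 0.0], 0],
    [[0, 0.02, 0], 0],
    [[0, 0.02, 0], 0]
  ]
}}

```text
time: 11.38
tool_pos: [0.533, 0.029, 0.1811]
tool_rot: [-3.139, 0.0, 1.596]
contact_force: [-4.7, -0.1, -1.9]
opening: 0.0077
grip_force: 50.0
```

Call:
{"name": "step_arm", "arguments": {
  "motion": [
    [[0, 0.01, 0.0], 0],
    [[0, 0.02, 0], 0],
    [[0, 0.02, 0], 0]
  ]
}}

```text
time: 11.75
tool_pos: [0.5332, 0.0291, 0.1809]
tool_rot: [-3.137, -0.0, 1.596]
contact_force: [-7.5, -0.7, -0.3]
opening: 0.0077
grip_force: 50.0
```

Call:
{"name": "step_arm", "arguments": {
  "motion": [
    [[0, 0.01, 0.0], 0],
    [[0, 0.02, 0], 0],
    [[0, 0.02, 0], 0]
  ]
}}

```text
time: 12.12
tool_pos: [0.5334, 0.0291, 0.1808]
tool_rot: [-3.134, -0.0, 1.596]
contact_force: [-11.6, -1.3, 2.3]
opening: 0.0079
grip_force: 50.0
```

Call:
{"name": "step_arm", "arguments": {
  "motion": [
    [[0, -0.045, 0], 0],
    [[0, -0.045, 0.03], 0],
    [[0, -0.045, 0.06], 0],
    [[0, -0.045, 0.09], 0],
    [[0, -0.045, 0.09], 0]
  ]
}}

```text
time: 12.75
tool_pos: [0.5329, 0.0291, 0.1755]
tool_rot: [-3.139, -0.0, 1.596]
contact_force: [-5.1, -0.1, -4.0]
opening: 0.0075
grip_force: 50.0
```

Call:
{"name": "step_arm", "arguments": {
  "motion": [
    [[0, 0, 0.03], 0],
    [[0, 0, 0.06], 0],
    [[0, 0, 0.08], 0],
    [[0, 0, 0.08], 0]
  ]
}}

```text
time: 13.25
tool_pos: [0.5329, 0.0291, 0.1707]
tool_rot: [-3.139, -0.0, 1.596]
contact_force: [-5.0, -0.1, -3.3]
opening: 0.0077
grip_force: 50.0
```

Call:
{"name": "step_arm", "arguments": {
  "motion": [
    [[0, 0, 0.02], 0],
    [[0, 0, 0.03], 0],
    [[0, 0, 0.03], 0]
  ]
}}

```text
time: 13.62
tool_pos: [0.5329, 0.0291, 0.169]
tool_rot: [-3.139, -0.0, 1.596]
contact_force: [-6.0, 0.2, -2.3]
opening: 0.0079
grip_force: 50.0
```

Call:
{"name": "step_arm", "arguments": {
  "motion": [
    [[0, 0, 0.02], 0],
    [[0, 0, 0.02], 0]
  ]
}}

```text
time: 13.88
tool_pos: [0.5329, 0.0291, 0.1678]
tool_rot: [-3.139, -0.0, 1.596]
contact_force: [-5.9, -0.2, -3.0]
opening: 0.0077
grip_force: 50.0
```

Call:
{"name": "step_arm", "arguments": {
  "motion": [
    [[0, 0, 0.02], 0],
    [[0, 0, 0.02], 0]
  ]
}}

```text
time: 14.12
tool_pos: [0.5329, 0.0291, 0.1667]
tool_rot: [-3.14, -0.0, 1.596]
contact_force: [-6.9, 0.3, -1.6]
opening: 0.0075
grip_force: 50.0
```

Call:
{"name": "step_arm", "arguments": {
  "motion": [
    [[0, 0, 0.02], 0],
    [[0, 0, 0.02], 0]
  ]
}}

```text
time: 14.38
tool_pos: [0.5329, 0.0292, 0.1662]
tool_rot: [-3.14, 0.0, 1.596]
contact_force: [-8.0, 1.8, 5.3]
opening: 0.0076
grip_force: 50.0
```

Call:
{"name": "step_arm", "arguments": {
  "motion": [
    [[0, 0, 0], 0],
    [[0, 0, 0], 0],
    [[0, 0, 0], 0],
    [[0, 0, 0], 0],
    [[0, 0, 0], 0],
    [[0, 0, 0], 0]
  ],
  "hand": 120,
  "squeeze": 10
}}

```text
time: 15.12
tool_pos: [0.5337, 0.029, 0.1657]
tool_rot: [3.142, 0.0, 1.596]
contact_force: [0.2, -0.2, -0.9]
opening: 0.0487
grip_force: 0.0
```

```bash
python3 - <<'E'
from h import *
s=robot.observe();print(s['tool_pos'],s['opening'],s['contact_force'])
wsnap('w6.png');snap('scene','s6.png')
o=np.zeros((560,800,3),np.uint8);o[:400,:400]=cv2.resize(cv2.imread('pics/w6.png')[0:200,220:420],None,fx=2,fy=2,interpolation=2)
o[:400,400:]=cv2.resize(cv2.imread('pics/s6.png')[150:250,300:400],None,fx=4,fy=4,interpolation=2)
cv2.imwrite('pics/c6.png',o)
E
```

```text
[0.5337433  0.02900358 0.16568792] 0.048679045972657764 [ 0.20258242 -0.19899073 -0.93196075]
```

View pics/c6.png

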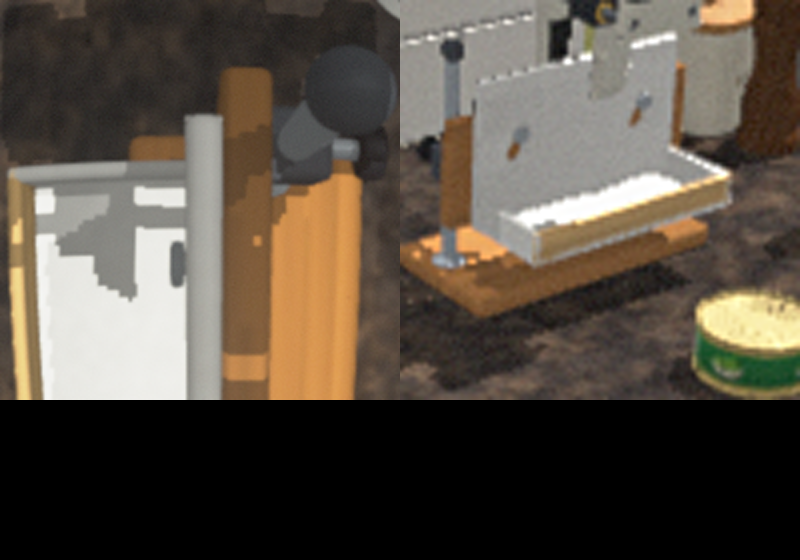

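Call:
{"name": "step_arm", "arguments": {
  "motion": [
    [[0, 0, -0.3], 0],
    [[0, 0, -1.0], 0],
    [[0, 0, -1.8], 0],
    [[0, 0, -1.8], 0]
  ]
}}

```text
time: 15.72
tool_pos: [0.5354, 0.029, 0.2776]
tool_rot: [3.133, 0.001, 1.596]
contact_force: [0.7, 0.2, -0.3]
opening: 0.0485
grip_force: 0.0
```

```bash
python3 - <<'E'
from h import *
to(.455,-.2055,.25,.022)
E
```

```text
shift [-3.872 -1.442  0.453] spin 1.574 rows 3.990408291930032 8.416507149289925
```

Call:
{"name": "step_arm", "arguments": {
  "motion": [
    [[-3.87, -1.36, 0.4], 1.574],
    [[-3.87, -1.36, 0.4], 1.574],
    [[-3.87, -1.36, 0.4], 1.574],
    [[-3.87, -1.36, 0.4], 1.574],
    [[-3.87, -1.36, 0.4], 1.574],
    [[-3.87, -1.36, 0.4], 1.574],
    [[-3.87, -1.36, 0.4], 1.574],
    [[-3.87, -1.36, 0.4], 1.574],
    [[-3.87, -1.36, 0.4], 1.574],
    [[-3.87, -1.36, 0.4], 1.574]
  ],
  "hand": 0
}}

```text
time: 16.98
tool_pos: [0.4575, -0.2049, 0.2487]
tool_rot: [-3.141, 0.001, 0.023]
contact_force: [0.1, 0.2, -0.4]
opening: 0.0917
grip_force: 0.0
```

```bash
python3 - <<'E'
from h import *
s=robot.observe();print(s['tool_pos'],s['tool_rot'],s['opening'])
c=wsnap('w7.png')
im=cv2.imread('pics/w7.png');h=cv2.cvtColor(im,cv2.COLOR_BGR2HSV)
m=((h[...,0]<14)|(h[...,0]>174))&(h[...,1]>150)&(h[...,2]>110)
n,l,st,ce=cv2.connectedComponentsWithStats(m.astype(np.uint8))
for i in range(1,n):
    if st[i,4]>150:
        k=np.argwhere(l==i)[:,::-1].astype(np.float32);(x,y),r=cv2.minEnclosingCircle(k);print(st[i],ce[i],'circ',x,y,r,wonz(c,x,y,.106).round(4),wonz(c,*ce[i],.106).round(4))
E
```

```text
[ 0.45753819 -0.20491988  0.24874055] [-3.14075506e+00  1.38324829e-03  2.25028557e-02] 0.09171191896632698
[297 157  47  48 217] [317.49308756 171.82949309] circ 320.87890625 181.3515625 24.5212459564209 [ 0.4645 -0.2012  0.106 ] [ 0.4735 -0.1978  0.106 ]
[341 225  50  33 823] [365.29769137 243.58201701] circ 365.63043212890625 249.54347229003906 25.48491096496582 [ 0.395 -0.248  0.106] [ 0.4016 -0.2472  0.106 ]
```

View pics/w7.png

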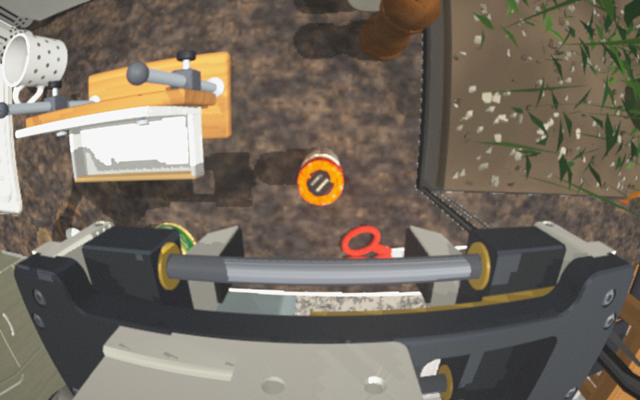

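Call:
{"name": "step_arm", "arguments": {
  "motion": [
    [[0.1, -0.05, 0.8], 0],
    [[0.1, -0.05, 1.6], 0],
    [[0.1, -0.05, 2.2], 0],
    [[0.1, -0.05, 2.51], 0],
    [[0.1, -0.05, 2.51], 0]
  ]
}}

```text
time: 17.65
tool_pos: [0.4629, -0.2014, 0.0976]
tool_rot: [-3.14, 0.003, 0.023]
contact_force: [0.1, 0.1, 0.1]
opening: 0.0918
grip_force: 0.0
```

Call:
{"name": "step_arm", "arguments": {
  "motion": [
    [[0, 0, 0], 0],
    [[0, 0, 0], 0],
    [[0, 0, 0], 0],
    [[0, 0, 0], 0],
    [[0, 0, 0], 0],
    [[0, 0, 0], 0],
    [[0, 0, 0], 0],
    [[0, 0, 0], 0]
  ],
  "hand": 255,
  "squeeze": 20
}}

```text
time: 18.65
tool_pos: [0.4639, -0.2021, 0.0992]
tool_rot: [3.141, -0.0, 0.022]
contact_force: [0.6, -0.2, 1.7]
opening: 0.0441
grip_force: 20.0
```

Call:
{"name": "step_arm", "arguments": {
  "motion": [
    [[0, 0, -0.5], 0],
    [[0, 0, -1.3], 0],
    [[0, 0, -2.2], 0],
    [[0, 0, -2.5], 0],
    [[0, 0, -2.5], 0]
  ]
}}

```text
time: 19.27
tool_pos: [0.4643, -0.2023, 0.2502]
tool_rot: [3.14, -0.002, 0.022]
contact_force: [-0.5, 0.5, -1.8]
opening: 0.0435
grip_force: 20.0
```

```bash
python3 - <<'E'
from h import *
print(robot.observe()['tool_pos'],robot.observe()['tool_rot']);to(.497,.0295,.24,.022)
E
```

```text
[ 0.46425575 -0.20226448  0.25015417] [ 3.13992216e+00 -2.27107024e-03  2.18329402e-02]
shift [ 0.63  -3.85   0.164] spin -0.0 rows 3.748580659852336 0.0008933681628142853
```

Call:
{"name": "step_arm", "arguments": {
  "motion": [
    [[0.15, -0.6, 0.1], 0],
    [[0.3, -1.4, 0.1], 0],
    [[0.4, -2.2, 0.15], 0],
    [[0.55, -3.0, 0.15], 0],
    [[0.63, -3.6, 0.15], 0],
    [[0.63, -3.85, 0.15], 0],
    [[0.63, -3.85, 0.15], 0],
    [[0.63, -3.85, 0.15], 0]
  ]
}}

```text
time: 20.27
tool_pos: [0.4965, 0.0287, 0.2397]
tool_rot: [3.141, 0.001, 0.021]
contact_force: [-0.1, -0.9, -1.2]
opening: 0.044
grip_force: 20.0
```

```bash
python3 - <<'E'
from h import *
s=robot.observe();print(s['tool_pos'],s['tool_rot'],s['contact_force'])
c=wsnap('w8.png');snap('scene','s8.png')
o=np.zeros((600,800,3),np.uint8);o[:300,:480]=cv2.imread('pics/w8.png')[0:300,80:560]
o[300:,:400]=cv2.resize(cv2.imread('pics/s8.png')[110:260,290:490],None,fx=2,fy=2,interpolation=2)
cv2.imwrite('pics/c8.png',o)
E
```

```text
[0.496473   0.02870199 0.23966814] [3.14109050e+00 7.46666445e-04 2.08948245e-02] [-0.08046656 -0.90411054 -1.221411  ]
```

View pics/c8.png

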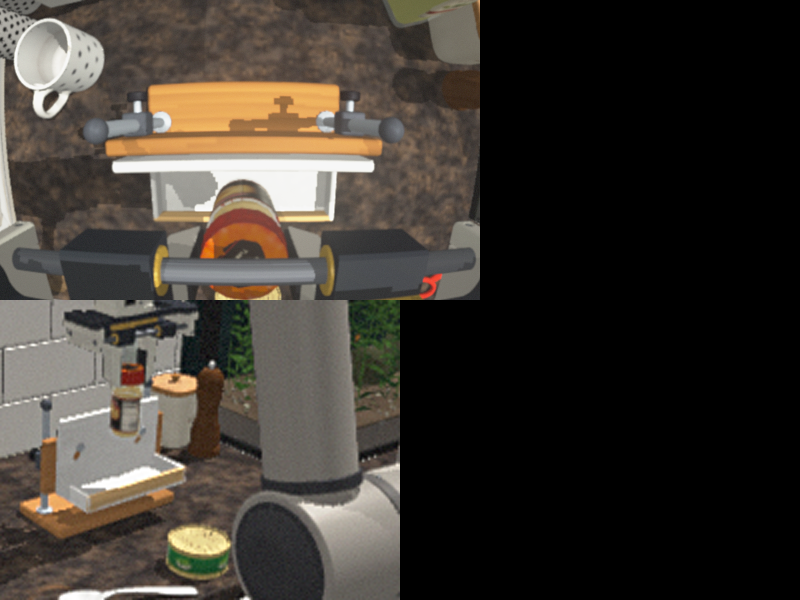

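Call:
{"name": "step_arm", "arguments": {
  "motion": [
    [[0, 0, 0.3], 0],
    [[0, 0, 0.7], 0],
    [[0, 0, 1.0], 0],
    [[0, 0, 1.18], 0],
    [[0, 0, 1.23], 0],
    [[0, 0, 1.23], 0]
  ]
}}

```text
time: 21.12
tool_pos: [0.4969, 0.0295, 0.1667]
tool_rot: [3.141, -0.001, 0.021]
contact_force: [0.6, 0.5, -1.1]
opening: 0.0438
grip_force: 20.0
```

Call:
{"name": "step_arm", "arguments": {
  "motion": [
    [[0, 0, 0.02], 0],
    [[0, 0, 0.03], 0],
    [[0, 0, 0.03], 0]
  ]
}}

```text
time: 21.5
tool_pos: [0.4967, 0.0298, 0.1647]
tool_rot: [3.141, -0.0, 0.022]
contact_force: [0.1, 0.0, -1.9]
opening: 0.0442
grip_force: 20.0
```

Call:
{"name": "step_arm", "arguments": {
  "motion": [
    [[0, 0, 0.015], 0],
    [[0, 0, 0.02], 0],
    [[0, 0, 0.02], 0]
  ]
}}

```text
time: 21.88
tool_pos: [0.4966, 0.0298, 0.1633]
tool_rot: [3.142, 0.0, 0.022]
contact_force: [-0.8, 0.3, -0.4]
opening: 0.0439
grip_force: 20.0
```

Call:
{"name": "step_arm", "arguments": {
  "motion": [
    [[0, 0, 0.015], 0],
    [[0, 0, 0.02], 0],
    [[0, 0, 0.02], 0]
  ]
}}

```text
time: 22.25
tool_pos: [0.4966, 0.0297, 0.1621]
tool_rot: [3.141, 0.0, 0.022]
contact_force: [0.1, -0.6, -1.2]
opening: 0.0441
grip_force: 20.0
```

Call:
{"name": "step_arm", "arguments": {
  "motion": [
    [[0, 0, 0.015], 0],
    [[0, 0, 0.02], 0],
    [[0, 0, 0.02], 0]
  ]
}}

```text
time: 22.62
tool_pos: [0.4966, 0.0297, 0.1609]
tool_rot: [3.141, 0.0, 0.022]
contact_force: [0.4, -0.2, -0.9]
opening: 0.0437
grip_force: 20.0
```

Call:
{"name": "step_arm", "arguments": {
  "motion": [
    [[0, 0, 0.01], 0],
    [[0, 0, 0.01], 0],
    [[0, 0, 0.01], 0]
  ]
}}

```text
time: 23.0
tool_pos: [0.4967, 0.0298, 0.1605]
tool_rot: [3.141, -0.0, 0.022]
contact_force: [-0.3, 0.4, 0.9]
opening: 0.044
grip_force: 20.0
```

Call:
{"name": "step_arm", "arguments": {
  "motion": [
    [[0, 0, 0.01], 0],
    [[0, 0, 0.01], 0],
    [[0, 0, 0.01], 0]
  ]
}}

```text
time: 23.38
tool_pos: [0.497, 0.0298, 0.1604]
tool_rot: [3.141, -0.001, 0.022]
contact_force: [-1.1, 0.6, 5.5]
opening: 0.0439
grip_force: 20.0
```

Call:
{"name": "step_arm", "arguments": {
  "motion": [
    [[0, 0, -0.01], 0],
    [[0, 0, -0.01], 0]
  ],
  "squeeze": 5
}}

```text
time: 23.62
tool_pos: [0.4967, 0.0298, 0.1604]
tool_rot: [-3.142, -0.0, 0.022]
contact_force: [0.6, 0.7, 2.2]
opening: 0.0439
grip_force: 5.0
```

Call:
{"name": "step_arm", "arguments": {
  "motion": [
    [[0, 0, -0.01], 0],
    [[0, 0, -0.01], 0],
    [[0, 0, -0.01], 0],
    [[0, 0, -0.01], 0],
    [[0, 0, -0.01], 0]
  ],
  "hand": 70
}}

```text
time: 24.25
tool_pos: [0.4966, 0.0297, 0.1609]
tool_rot: [3.141, 0.0, 0.022]
contact_force: [0.4, 0.1, -0.4]
opening: 0.0664
grip_force: 0.0
```

Call:
{"name": "step_arm", "arguments": {
  "motion": [
    [[0, 0, -0.2], 0],
    [[0, 0, -0.6], 0],
    [[0, 0, -1.2], 0],
    [[0, 0, -1.9], 0],
    [[-0.5, 0, -2.2], 0],
    [[-1, 0, -2.2], 0],
    [[-1, 0, -2.2], 0]
  ]
}}

```text
time: 25.12
tool_pos: [0.4355, 0.0286, 0.2943]
tool_rot: [3.141, -0.002, 0.022]
contact_force: [1.2, -0.2, 0.1]
opening: 0.0664
grip_force: 0.0
```

```bash
python3 - <<'E'
from h import *
s=robot.observe();print(s['time'],s['tool_pos'],s['contact_force'],s['opening'])
c=wsnap('w9.png');S=snap('scene','s9.png')
im=cv2.imread('pics/w9.png');h=cv2.cvtColor(im,cv2.COLOR_BGR2HSV)
def comps(im,off,mn):
    h=cv2.cvtColor(im,cv2.COLOR_BGR2HSV);m=((h[...,0]<12)|(h[...,0]>172))&(h[...,1]>150)&(h[...,2]>60)
    n,l,st,ce=cv2.connectedComponentsWithStats(m.astype(np.uint8));return [(st[i],ce[i].round(1)) for i in range(1,n) if st[i,4]>mn]
for a in comps(im,0,200):print('w',a,wonz(c,*a[1],.167).round(4))
for a in comps(cv2.imread('pics/s9.png'),0,20):print('s',a)
# expected projections: upright jar cap centre, keyhole top plate corners
print('exp cap',proj(S,[.497,.030,.061+.0955]))
# change of rack region between the hung picture and now
a=cv2.imread('pics/s6.png').astype(int);b=cv2.imread('pics/s9.png').astype(int);d=np.abs(a-b).max(2)[195:235,310:400]>60
print('rack diff px',d.sum(), 'white mask shift:')
for f in('s6','s8','s9'):
    g=cv2.imread('pics/'+f+'.png');w=cv2.cvtColor(g,cv2.COLOR_BGR2HSV)[150:225,300:332];m=(w[...,1]<40)&(w[...,2]>110);print(f,[int(np.argmax(m[:,k])) for k in(20,22,25,28)],m[:,15:].sum())
E
```

```text
25.125 [0.43545979 0.02857928 0.29426929] [ 1.20832144 -0.24589946  0.05057826] 0.06636505108689678
w (array([482, 204,  34,  28, 464], dtype=int32), array([498.7, 217.8])) [ 0.4136 -0.152   0.167 ]
s (array([345, 168,  15,  11, 103], dtype=int32), array([351.9, 174.1]))
s (array([354, 318,  10,  10,  30], dtype=int32), array([358.9, 322.6]))
exp cap (np.float64(351.40821909747604), np.float64(171.9474756320818))
rack diff px 170 white mask shift:
s6 [0, 0, 0, 0] 915
s8 [0, 0, 0, 0] 914
s9 [0, 0, 0, 0] 915
```

```bash
python3 - <<'E'
from h import *
c=load('w9.png');im=cv2.imread('pics/w9.png');h=cv2.cvtColor(im,cv2.COLOR_BGR2HSV)
m=(h[...,0]<18)&(h[...,1]>190)&(h[...,2]>150)
n,l,st,ce=cv2.connectedComponentsWithStats(m.astype(np.uint8))
for i in range(1,n):
    if st[i,4]>80:
        k=np.argwhere(l==i)[:,::-1].astype(np.float32);(x,y),r=cv2.minEnclosingCircle(k);print(st[i],round(r,1),wonz(c,x,y,.167).round(4))
E
```

```text
[300 102  47  48 770] 24.0 [0.4957 0.0316 0.167 ]
[484 204  31  27 296] 16.3 [ 0.4109 -0.1542  0.167 ]
```

The cap centre is at (0.496, 0.032). I expected (0.497, 0.030), so the jar stands upright. The rack hasn't moved.

```bash
python3 -c "
from cell import robot
print(robot.hand_in())"
```

```text
the job is handed in; nothing more can be done
None
```

The white rack hangs on both studs against the board with the spice jar upright in its tray, and I've handed the job in at about 25 s; `hand_in()` returned no verdict, the mug and mill were never approached, and I viewed 11 pictures, one over the limit of 10.

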